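# Twist the burr carrier into the coffee grinder

### The job

Refit the coffee grinder: take the black burr carrier with the orange wing grip, set it down into the open mouth of the grinder with its two lugs in the two notches, and twist it clockwise (seen from above) until the lugs come up against their stops and it is locked, wing pointing at the white marks. Let go of it, and leave the grey hopper lid and the blue cup where they stand.

Things in the scene. Friction and masses are not known exactly. Their poses are not given: they have to be found in the camera images.
- carrier: Loose burr carrier, upright, 160 g. Black round body 54 mm wide, 44 high, foot tapered to 38 wide over the lowest 12. Two aluminium lugs on body +x and -x: 86 over both, 14 wide, 12 to 20 above the foot. On top an orange wing to grip: 54 long along x (in line with the lugs), 14 thick along y, 44 to 81 above the foot. Origin: centre of the foot, z up. Half a turn changes nothing.
- grinder: Fixed grinder, 156 mm wide, rim 172 high. Origin: base centre, on the mouth's z axis. Rim ring: bore 72, 10 thick, with two opposite lug notches (80 deg wide, out to 108) at orange marks, 60 deg counter-clockwise from body +x/-x. Carrier foot rests on a floor at z 136; lugs then have 6 play under the ring, turn 60 deg clockwise to fixed stops. Locked: carrier x along body x (white marks). No click.
- hopper_lid: Bystander, loose: round grey lid 90 mm across and 12 mm thick with a black round knob 26 mm across, 36 mm high in all. Origin: centre of the underside; z up.
- cup: Bystander, loose: blue ceramic cup without a handle, 76 mm across the rim, 85 mm high. Origin: centre of the underside; z up.
Things that resemble listed ones, but are neither listed nor needed, are in the scene too. Leave any yellow look-alike of the carrier alone.

How it is judged:
By the outcome, as a careful person would: the job done as asked, in the order asked, and still so for the second after the job is handed in, with the robot touching nothing.
It also fails if it takes over 38 s, if anything falls off the work surface, if the arm or the gripper's body presses on something with over 40 N, if the wrist force passes 120 N, or if a joint passes its speed limit or range.

### The arm

A 7-joint arm with a two-finger parallel gripper is mounted at the origin on the work surface. World frame = base frame: x ahead of the robot, y to its left, z up, the work surface at z = 0. Lengths are in m, angles in rad, forces in N, time in s.
With the tool pointing down it reaches from about 0.4 to 0.875 m from the base axis. Payload 6.5 kg.
Tool frame: the origin (TCP) lies midway between the tips of the shut fingers; the grasp point (between the pads) lies 19 mm behind it; z points along the fingers, y is the line along which they close (so a half turn about z gives the same grasp; the last joint's range is limited). The gripper opens to 88 mm and grips with 3 to 60 N. Pads are 18 mm wide; open, the fingers measure 123 mm over their backs; the gripper's body (75 mm by 187 mm) begins 45 mm behind the grasp point.
Start: joints at [-1.367, 0.536, -0.004, 1.538, 0.003, 1.067, -0.071], TCP at [0.173, 0.626, 0.239] pointing down, gripper open.
Joint ranges: [-2.7, 2.7], [-0.37, 2.16], [-1.27, 1.26], [0.24, 2.4], [-1.31, 4.45], [0.19, 1.91], [-2.76, 2.76]. Speed limits (rad/s): [2.39, 2.39, 3.14, 3.14, 3.14, 3.14, 3.14].

### API

Orientations are given as a unit quaternion [w, x, y, z].
In Python, from workcell import readout, imaging, order gives the robot as it stands. The module is installed in compiled form; this text tells all that it offers.
- The arm moves only by the shell command python3 -m crank 'ROWS' [OPENING] [FORCE]. ROWS is JSON, a list of rows, each a list of 2 entries, a list of its own where there are three numbers: the shift along the tool's x, y, z in m, then the turn about the tool's z in rad. In form: [[[dx, dy, dz], roll], ...]. A call has 1 to 12 rows; each row is the pose to reach, as a shift and turn from the pose commanded when the call began, along the tool's axes at that moment; what a row does not reach only later rows make up. A row lasts 1/12 s, in which the tool goes at most 41.7 mm and 7.16 degrees, less where a joint would pass 70% of its speed; a pose out of reach is approached as far as the arm can. A call with a gripper value outside its range is refused whole. OPENING is the closure in counts, from 0 (fully open) to 255 (shut), set as the call begins (- or left out, the last holds). The fingers move at their own pace and stop on an object; FORCE is the grip in N (left out, the last holds). Time passes only in rows, so rows that repeat a pose let the fingers close. It gives the time, the measured TCP pose, the force, the opening and the grip force at its end, in the units of the state.
- readout.get_state(): the state, without advancing time (a new reading comes with each control period).
- imaging.read_camera(name): name is "side" or "top"; returns the picture (480x640x3 uint8, red, green, blue); there is no depth.
- imaging.calibration(name): a dict with "mtx" (3x3 intrinsics, pixels), "view" (4x4, takes a point from world to camera coordinates). Camera axes: x right, y down, z forward; pixel columns grow to the right and rows downward; lengths in m; the calibration is good to about 2 mm. A picture is of the moment at which its call begins. calibration takes no time and is no camera call.
- order.sign_off(): hands the job in; it is judged then, once.
Trained networks look in the newest picture that a camera, given by its name, has taken for a name from the list of things; names that differ only in an ending like _2 or _b are one class to them, and where a whole thing is asked for, a point or a joint stands for the part that bears it (a point fixed in the world has none). Each returns a list of dicts, best first, with "confidence" (0 to 1); they miss things now and then, are a little off and sometimes report something else, mostly with a low value. They report only what shows in the picture. A call takes as long as a camera call. They do not tell look-alikes from the thing itself.
- imaging.cut_out(camera, target): "pixels" (480x640 bool, what is visible of it) and "rect" ([left, top, right, bottom] in pixels, round what is visible of it).
The state is a dict: "time_s": time; "q": joint angles; "joint_vel": joint speeds; "effort": joint torques, N m; "position": TCP position; "ee_rot": TCP orientation; "ft_force": force on the tool from outside, world axes, zero at the start; "wrist_torque": the same for the moment, N m; "width": finger opening in m; "grasp_force": force on a finger pad.
Only numpy, scipy, OpenCV 4.12 (cv2) and the standard library are available. Lean on these libraries where they do the work, as an engineer would, in place of code of your own. Each camera call takes 0.05 s, during which the arm holds its last target. There are 200 camera calls.

## Working session

There is one attempt and no reset: what is moved stays moved. The work goes in short steps, Python scripts to look and compute and a shell command to move; the robot and the scene stay as the last step left them, time stands still between calls to the robot, and variables do not carry over. Pictures are saved under pics/ and viewed, at most 10 in all, crops included, and the job is handed in when it is done.

```bash
mkdir -p pics
cat > h.py <<'E'
import numpy as np,cv2
from workcell import readout,imaging,order
def shot(n,f=None):
    im=imaging.read_camera(n)
    if f: cv2.imwrite('pics/'+f,im[:,:,::-1])
    return im
def proj(n,P):
    c=imaging.calibration(n);P=np.atleast_2d(P)
    V=np.array(c['view']);p=P@V[:3,:3].T+V[:3,3];p=p@np.array(c['mtx']).T
    return p[:,:2]/p[:,2:]
def ray(n,uv,z):
    c=imaging.calibration(n);V=np.array(c['view']);R=V[:3,:3];o=-R.T@V[:3,3]
    d=R.T@np.linalg.inv(np.array(c['mtx']))@np.array([uv[0],uv[1],1.]);return o+d*(z-o[2])/d[2]
E
python3 - <<'E'
from h import *
a=shot('top');b=shot('side')
cv2.imwrite('pics/a.png',cv2.resize(np.vstack([a,b])[:,:,::-1],(400*1,600)))
cv2.imwrite('pics/top.png',a[:,:,::-1]);cv2.imwrite('pics/side.png',b[:,:,::-1])
for n in('top','side'):
    V=np.array(imaging.calibration(n)['view']);print(n,-V[:3,:3].T@V[:3,3],V[2,:3])
    for t in('carrier','grinder','hopper_lid','cup'):
        for r in imaging.cut_out(n,t): print(n,t,round(r['confidence'],2),r['rect'],r['pixels'].sum())
s=readout.get_state();print(s)
E
```

```text
top [ 0.45964391 -0.10714142  0.94729447] [ 0.07762327  0.01667275 -0.99684334]
top carrier 0.86 [414.7, 228.8, 448.4, 280.0] 1143
top carrier 0.81 [500.4, 195.6, 553.4, 231.0] 1270
top carrier 0.69 [436.5, 167.1, 469.9, 214.9] 1154
top grinder 0.61 [82.9, 179.4, 215.2, 294.0] 10595
top hopper_lid 0.74 [270.7, 252.4, 322.2, 303.2] 2154
top cup 0.96 [314.7, 160.2, 363.9, 208.0] 1879
side [-0.00105058 -0.61843741  0.49370983] [ 0.62554965  0.5823729  -0.51916225]
side carrier 0.91 [367.9, 255.0, 407.2, 315.0] 1476
side carrier 0.75 [471.7, 281.2, 534.6, 343.9] 2269
side carrier 0.65 [426.1, 235.4, 462.2, 291.9] 1302
side grinder 0.83 [178.4, 120.5, 262.9, 225.4] 7485
side hopper_lid 0.63 [244.0, 244.5, 295.0, 277.2] 1394
side cup 0.88 [335.5, 197.1, 374.0, 247.7] 1965
{'time_s': 0.5, 'q': array([-1.36718952,  0.53642986, -0.00440938,  1.53792722,  0.00258865,
        1.06730976, -0.07120277]), 'joint_vel': array([ 0.00096309,  0.00050707,  0.00028307, -0.00143683, -0.00157661,
       -0.00052092, -0.00133242]), 'effort': array([-1.19147935e-03, -5.70468664e+01,  9.88766067e-01, -2.51708293e+01,
       -5.63210109e-02,  1.18229145e-02,  4.16103376e-05]), 'position': array([0.1732389 , 0.62645849, 0.2386858 ]), 'ee_rot': array([ 4.72278287e-06,  1.34476558e-01,  9.90916775e-01, -3.46250219e-05]), 'ft_force': array([-0.57444557, -0.27572591,  0.457347  ]), 'wrist_torque': array([0.02385997, 0.06044024, 0.05076778]), 'grasp_force': 0.0, 'width': 0.08823533210703438}
```

View pics/top.png

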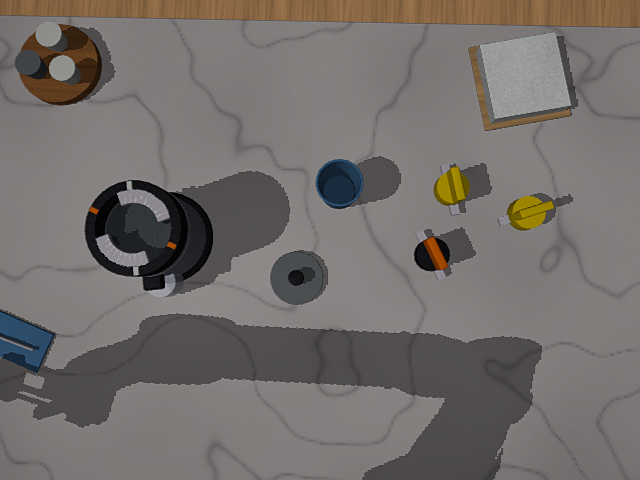

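View pics/side.png

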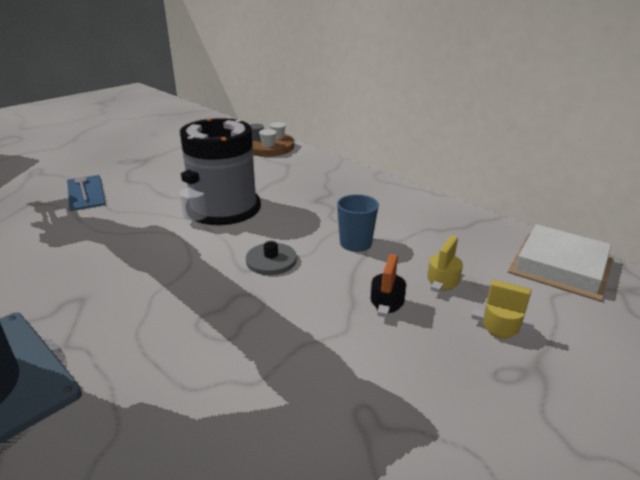

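Three carrier-like objects appear in the top view: black with an orange wing at (432,254), yellow at (453,188) and yellow at (529,212). Only the one at (432,254) fits the description (black body, orange wing). The grinder mouth is at about (133,229), with orange marks at (95,211) and (172,245) and white marks at (128,185) and (135,270). I'll confirm both in one enlarged crop and measure.

Run:
```python
from h import *
a=cv2.imread('pics/top.png');b=cv2.imread('pics/side.png')
c1=cv2.resize(a[170:290,75:225],(500,400),interpolation=cv2.INTER_CUBIC)
c2=cv2.resize(a[215:295,400:460],(300,400),interpolation=cv2.INTER_CUBIC)
cv2.imwrite('pics/crop.png',np.hstack([c1,c2]))
def blobs(n,im,lo,hi):
    h=cv2.cvtColor(im,cv2.COLOR_BGR2HSV);m=cv2.inRange(h,lo,hi)
    k,l,st,ce=cv2.connectedComponentsWithStats(m)
    return [(st[i,4],ce[i],l==i) for i in range(1,k) if st[i,4]>4]
for n,im in(('top',a),('side',b)):
    for s,c,m in blobs(n,im,(3,170,90),(16,255,255)):
        print(n,s,c.round(1),'z.081',ray(n,c,.081)[:2].round(4),'z.172',ray(n,c,.172)[:2].round(4))
        if s>60:
            P=np.array([ray(n,(u,v),.081)[:2] for v,u in np.argwhere(m)])
            w,v=np.linalg.eigh(np.cov(P.T));print(' axis deg',np.degrees(np.arctan2(v[1,1],v[0,1])),np.sqrt(w*12),(P.min(0)+P.max(0))/2)
for p in[(128,185),(135.5,270)]: print('white',ray('top',p,.172)[:2].round(4))
```

```text
top 5 [68.2 26.4] z.081 [0.8641 0.332 ] z.172 [0.8216 0.2859]
top 9 [63.6 28.7] z.081 [0.8601 0.3394] z.172 [0.8181 0.2925]
top 24 [89.2 46.6] z.081 [0.831  0.2956] z.172 [0.792  0.2533]
top 327 [71.7 54.3] z.081 [0.8176 0.3232] z.172 [0.78  0.278]
 axis deg 88.53612164921913 [0.01536689 0.09611431] [0.81583897 0.33247004]
top 810 [52.5 88.4] z.081 [0.7604 0.3509] z.172 [0.7288 0.3027]
 axis deg 84.24460243498562 [0.03287709 0.09360233] [0.7613772 0.348721 ]
top 42 [ 93.5 210.1] z.081 [0.5651 0.2724] z.172 [0.554  0.2325]
top 395 [435.1 253.3] z.081 [ 0.5117 -0.2665] z.172 [ 0.5062 -0.2497]
 axis deg -152.7986942880104 [0.0181937  0.05228205] [ 0.51223431 -0.26635153]
top 45 [171.2 245. ] z.081 [0.5132 0.1464] z.172 [0.5076 0.1197]
side 13 [223.  138.2] z.081 [0.6526 0.3326] z.172 [0.5085 0.1229]
side 298 [388.4 273.7] z.081 [ 0.4876 -0.2831] z.172 [ 0.3798 -0.357 ]
 axis deg -150.79029288382213 [0.01202096 0.09002458] [ 0.49171872 -0.28176269]
white [0.5912 0.1855]
white [0.4712 0.1682]
```

View pics/crop.png

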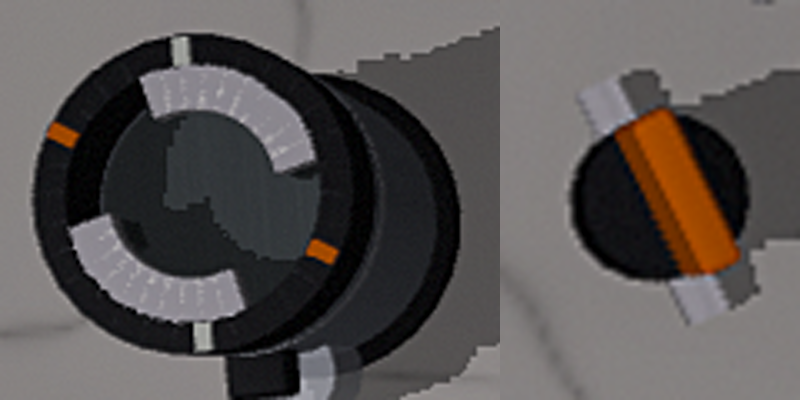

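The enlarged crop confirms the carrier on the right: black body, orange wing, aluminium lugs, wing running at about 27°. On the left is the mouth, with the bright ring segments near the white marks and the notches at the orange marks. The grinder centre comes out at (0.531, 0.176) from both mark pairs, body yaw about 8°. The carrier is at about (0.5126, -0.268).

```bash
cat >> h.py <<'E'
from scipy.spatial.transform import Rotation as Ro
def go(*T):
    "targets (x,y,z,yawdeg): print tool shift/roll, relative to the present measured pose"
    s=readout.get_state();q=s['ee_rot'];R=Ro.from_quat([q[1],q[2],q[3],q[0]]).as_matrix()
    yaw=np.degrees(np.arctan2(R[1,0],R[0,0]))
    print('t',round(s['time_s'],2),'pos',s['position'].round(4),'yaw',yaw.round(2),'w',s['width'],'gf',s['grasp_force'],'q7',s['q'][6].round(2),'f',s['ft_force'].round(1),s['wrist_torque'].round(2))
    for t in T:
        print(t,(R.T@(np.array(t[:3])-s['position'])).round(4),round(-np.radians((t[3]-yaw+180)%360-180),3))
E
python3 -c "
from h import *
go((.48,.30,.26,120),(.51,-.05,.24,70),(.5126,-.2683,.15,27.2))"
```

```text
t 0.5 pos [0.1732 0.6265 0.2387] yaw 164.54 w 0.08823533210703438 gf 0.0 q7 -0.07 f [-0.6 -0.3  0.5] [0.02 0.06 0.05]
(0.48, 0.3, 0.26, 120) [-0.3827 -0.2329 -0.0213] 0.777
(0.51, -0.05, 0.24, 70) [-0.5049 -0.5622 -0.0013] 1.65
(0.5126, -0.2683, 0.15, 27.2) [-0.5655 -0.7719  0.0887] 2.397
```

```bash
python3 -m crank '[[[-0.383,-0.233,-0.021],0.777],[[-0.383,-0.233,-0.021],0.777],[[-0.383,-0.233,-0.021],0.777],[[-0.383,-0.233,-0.021],0.777],[[-0.383,-0.233,-0.021],0.777],[[-0.383,-0.233,-0.021],0.777],[[-0.383,-0.233,-0.021],0.777],[[-0.383,-0.233,-0.021],0.777],[[-0.383,-0.233,-0.021],0.777],[[-0.383,-0.233,-0.021],0.777],[[-0.505,-0.562,-0.001],1.65],[[-0.505,-0.562,-0.001],1.65]]' 0
python3 -c "
from h import *
go((.51,-.05,.24,70),(.5126,-.2683,.15,27.2))"
```

```text
time_s: 1.5
position: [0.4712, 0.239, 0.2544]
ee_rot: [0.0, 0.606, 0.795, 0.001]
ft_force: [0.6, -0.0, -0.4]
width: 0.0882
grasp_force: 0.0
t 1.5 pos [0.4712 0.239  0.2544] yaw 105.34 w 0.08821414269871711 gf 0.0 q7 -0.16 f [ 0.6 -0.  -0.4] [-0.07  0.07  0.01]
(0.51, -0.05, 0.24, 70) [-0.289  -0.0391  0.0143] 0.617
(0.5126, -0.2683, 0.15, 27.2) [-0.5002 -0.0945  0.1042] 1.364
```

```bash
python3 -m crank '[[[-0.289,-0.039,0.014],0.617],[[-0.289,-0.039,0.014],0.617],[[-0.289,-0.039,0.014],0.617],[[-0.289,-0.039,0.014],0.617],[[-0.289,-0.039,0.014],0.617],[[-0.289,-0.039,0.014],0.617],[[-0.48,-0.09,0.094],1.364],[[-0.48,-0.09,0.094],1.364],[[-0.48,-0.09,0.094],1.364],[[-0.48,-0.09,0.094],1.364],[[-0.48,-0.09,0.094],1.364],[[-0.48,-0.09,0.094],1.364]]'
python3 -m crank '[[[0,0,0],0],[[0,0,0],0]]'
python3 - <<'E'
from h import *
go((.5126,-.2683,.15,27.2),(.5126,-.2683,.05,27.2))
a=shot('top');b=shot('side')
p=proj('side',[.5126,-.2683,.08])[0].astype(int);q=proj('top',[.5126,-.2683,.08])[0].astype(int);print(p,q)
f=lambda im,p:cv2.resize(im[p[1]-80:p[1]+70,p[0]-66:p[0]+67],(400,450),interpolation=cv2.INTER_CUBIC)
cv2.imwrite('pics/c2.png',np.hstack([f(a,q),f(b,p)])[:,:,::-1])
E
```

```text
time_s: 2.5
position: [0.5131, -0.2445, 0.1606]
ee_rot: [0.0, 0.972, 0.235, 0.0]
ft_force: [0.6, 0.4, 0.5]
width: 0.0879
grasp_force: 0.0
time_s: 2.67
position: [0.5118, -0.2455, 0.1604]
ee_rot: [0.0, 0.972, 0.236, -0.001]
ft_force: [-0.1, 0.7, 0.0]
width: 0.0879
grasp_force: 0.0
t 2.67 pos [ 0.5118 -0.2455  0.1604] yaw 27.3 w 0.08790048518474021 gf 0.0 q7 -0.3 f [-0.1  0.7  0. ] [0.04 0.13 0.04]
(0.5126, -0.2683, 0.15, 27.2) [-0.0097  0.0207  0.0104] 0.002
(0.5126, -0.2683, 0.05, 27.2) [-0.0095  0.0206  0.1104] 0.002
[390 263] [436 252]
```

View pics/c2.png

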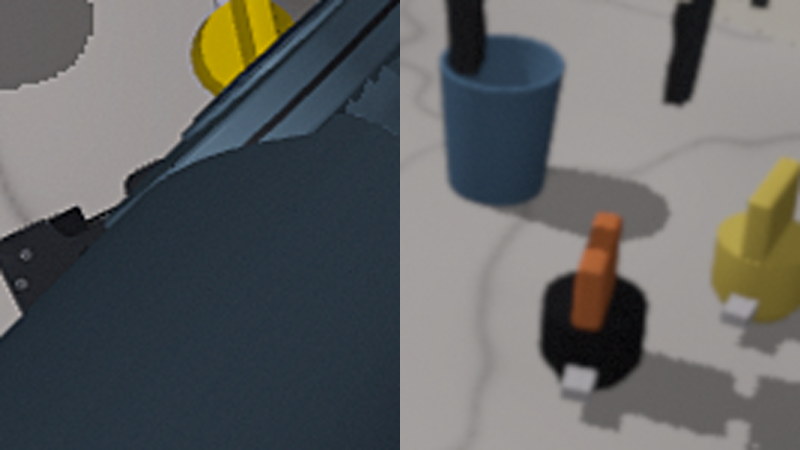

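The side crop shows the orange wing top centred near where the estimate projects (about 1.5 px, or 2 mm, off), with the fingers straddling it and clear. Now descending and gripping.

```bash
python3 -m crank '[[[-0.0095,0.0206,0.01],0],[[-0.0095,0.0206,0.04],0],[[-0.0095,0.0206,0.08],0],[[-0.0095,0.0206,0.109],0],[[-0.0095,0.0206,0.109],0],[[-0.0095,0.0206,0.109],0]]'
python3 -m crank '[[[0,0,0],0],[[0,0,0],0],[[0,0,0],0],[[0,0,0],0],[[0,0,0],0],[[0,0,0],0],[[0,0,0],0],[[0,0,0],0],[[0,0,0],0],[[0,0,0],0]]' 255 40
python3 -c "
from h import *
go((.5126,-.2683,.05,27.2))"
```

```text
time_s: 3.27
position: [0.5141, -0.2636, 0.052]
ee_rot: [-0.001, 0.971, 0.239, -0.0]
ft_force: [0.3, -0.1, 0.6]
width: 0.0883
grasp_force: 0.0
time_s: 4.1
position: [0.514, -0.2655, 0.0521]
ee_rot: [-0.0, 0.971, 0.238, -0.0]
ft_force: [0.6, -0.3, -0.2]
width: 0.0237
grasp_force: 0.0
t 4.1 pos [ 0.514  -0.2655  0.0521] yaw 27.55 w 0.02367312647299682 gf 0.0 q7 -0.17 f [ 0.6 -0.3 -0.2] [-0.05  0.1  -0.03]
(0.5126, -0.2683, 0.05, 27.2) [-0.0025  0.0018  0.0021] 0.006
```

```bash
python3 -m crank '[[[-0.0025,0,0],0],[[-0.0025,0,0],0],[[-0.0025,0,0],0],[[-0.0025,0,0],0],[[-0.0025,0,0],0],[[-0.0025,0,0],0]]' 255 40
python3 -c "
from h import *
go((.5126,-.2683,.15,27.2),(.5126,-.2683,.28,27.2))"
```

```text
time_s: 4.6
position: [0.5118, -0.2665, 0.052]
ee_rot: [-0.0, 0.971, 0.238, -0.0]
ft_force: [0.0, -0.9, -1.5]
width: 0.0142
grasp_force: 39.8
t 4.6 pos [ 0.5118 -0.2665  0.052 ] yaw 27.55 w 0.014159045917907355 gf 39.76308835786767 q7 -0.16 f [ 0.  -0.9 -1.5] [-0.03  0.13  0.03]
(0.5126, -0.2683, 0.15, 27.2) [-0.0001  0.0019 -0.098 ] 0.006
(0.5126, -0.2683, 0.28, 27.2) [-1.00e-04  1.90e-03 -2.28e-01] 0.006
```

```bash
python3 -m crank '[[[0,0,-0.04],0],[[0,0,-0.08],0],[[0,0,-0.12],0],[[0,0,-0.16],0],[[0,0,-0.2],0],[[0,0,-0.23],0],[[0,0,-0.23],0],[[0,0,-0.23],0]]'
python3 -c "
from h import *
go((.531,.176,.28,68))"
```

```text
time_s: 5.27
position: [0.5126, -0.2669, 0.2835]
ee_rot: [0.001, 0.971, 0.238, 0.002]
ft_force: [-0.7, 0.0, -1.2]
width: 0.0135
grasp_force: 39.8
t 5.27 pos [ 0.5126 -0.2669  0.2835] yaw 27.56 w 0.013524028940135348 gf 39.76303936695331 q7 -0.36 f [-0.7  0.  -1.2] [-0.02  0.13 -0.06]
(0.531, 0.176, 0.28, 68) [ 0.2213 -0.3841  0.0033] -0.706
```

```bash
python3 -m crank '[[[0.02,-0.035,0],-0.06],[[0.04,-0.07,0],-0.13],[[0.06,-0.104,0],-0.19],[[0.08,-0.139,0],-0.26],[[0.1,-0.174,0],-0.32],[[0.12,-0.208,0],-0.38],[[0.14,-0.243,0],-0.45],[[0.16,-0.278,0],-0.51],[[0.18,-0.312,0.003],-0.57],[[0.2,-0.347,0.003],-0.64],[[0.215,-0.373,0.003],-0.69],[[0.2213,-0.3841,0.003],-0.706]]'
python3 -m crank '[[[0,0,0],0],[[0,0,0],0],[[0,0,0],0]]'
python3 - <<'E'
from h import *
go((.531,.176,.26,68),(.531,.176,.24,68))
a=shot('top');b=shot('side')
q=proj('top',[.531,.176,.2])[0].astype(int);p=proj('side',[.531,.176,.2])[0].astype(int);print(p,q)
f=lambda im,p:cv2.resize(im[p[1]-75:p[1]+75,p[0]-66:p[0]+67],(400,450),interpolation=cv2.INTER_CUBIC)
cv2.imwrite('pics/c3.png',np.hstack([f(a,q),f(b,p)])[:,:,::-1])
E
```

```text
time_s: 6.27
position: [0.5284, 0.182, 0.2767]
ee_rot: [-0.001, 0.826, 0.563, -0.001]
ft_force: [0.2, 1.2, -0.8]
width: 0.0136
grasp_force: 39.8
time_s: 6.52
position: [0.5302, 0.1736, 0.2784]
ee_rot: [0.0, 0.83, 0.558, -0.001]
ft_force: [-0.0, 0.4, -1.3]
width: 0.0134
grasp_force: 39.8
t 6.52 pos [0.5302 0.1736 0.2784] yaw 67.78 w 0.013447782465063089 gf 39.76297557543148 q7 -0.58 f [-0.   0.4 -1.3] [-0.12  0.07  0.04]
(0.531, 0.176, 0.26, 68) [ 0.0026 -0.0002  0.0184] -0.004
(0.531, 0.176, 0.24, 68) [ 0.0026 -0.0002  0.0384] -0.004
[214 114] [124 225]
```

View pics/c3.png

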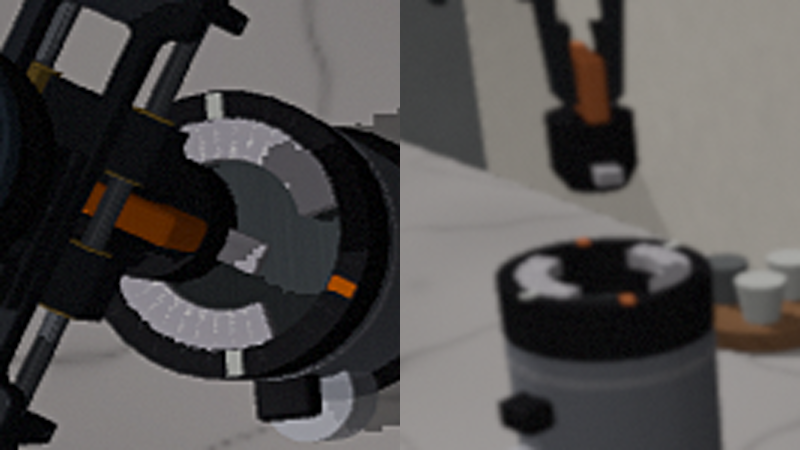

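Top crop: the carrier is level in the hand, near lug tip about crop (257,255), pointing at the orange mark. Side crop: lug end face about crop (206,172), above the open mouth. Checking the in-hand offset along the wing from the lug tip.

Run:
```python
from h import *
p=np.array([.5302,.1736]);d=np.array([np.cos(np.radians(67.8)),np.sin(np.radians(67.8))])
for off in(-.004,0,.004):
    t=p-d*(.043-off)
    print(off,'side lug face',proj('side',[*t,.2424]),'seen 216.7 96.3 | top edge',proj('top',[*t,.2464]),'seen 143.7 235')
go((.531,.176,.188,68))
```

```text
-0.004 side lug face [[218.7044303   98.54494196]] seen 216.7 96.3 | top edge [[146.44308522 236.95698333]] seen 143.7 235
0 side lug face [[218.15946397  97.95762232]] seen 216.7 96.3 | top edge [[143.6118113  235.69432488]] seen 143.7 235
0.004 side lug face [[217.6182806   97.37437964]] seen 216.7 96.3 | top edge [[140.78197137 234.43230594]] seen 143.7 235
t 6.62 pos [0.5305 0.1737 0.2789] yaw 67.77 w 0.013471339551754807 gf 39.76294113585027 q7 -0.58 f [-0.5 -0.4 -1.2] [-0.09  0.1   0.01]
(0.531, 0.176, 0.188, 68) [ 0.0024 -0.0004  0.0909] -0.004
```

```bash
python3 -m crank '[[[0.0024,0,0.01],0],[[0.0024,0,0.03],0],[[0.0024,0,0.05],0],[[0.0024,0,0.065],0],[[0.0024,0,0.077],0],[[0.0024,0,0.082],0],[[0.0024,0,0.085],0],[[0.0024,0,0.087],0],[[0.0024,0,0.087],0]]'
python3 -c "
from h import *
go((.531,.176,.188,68))"
```

```text
time_s: 7.37
position: [0.5316, 0.1784, 0.1924]
ee_rot: [0.0, 0.829, 0.559, 0.0]
ft_force: [0.1, -1.1, -1.0]
width: 0.0137
grasp_force: 39.8
t 7.37 pos [0.5316 0.1784 0.1924] yaw 67.98 w 0.013738657704829885 gf 39.762975379417185 q7 -0.52 f [ 0.1 -1.1 -1. ] [-0.1   0.09 -0.03]
(0.531, 0.176, 0.188, 68) [-0.0025  0.0003  0.0044] -0.0
```

```bash
python3 -m crank '[[[-0.002,0,0.002],0],[[-0.002,0,0.003],0],[[-0.002,0,0.004],0],[[-0.002,0,0.005],0],[[-0.002,0,0.005],0]]'
python3 -c "
from h import *
go((.531,.176,.188,68))"
```

```text
time_s: 7.78
position: [0.5309, 0.1767, 0.1878]
ee_rot: [-0.0, 0.829, 0.559, 0.0]
ft_force: [-1.3, -0.0, 3.2]
width: 0.0136
grasp_force: 39.8
t 7.78 pos [0.5309 0.1767 0.1878] yaw 68.0 w 0.013556493541547487 gf 39.76488079992123 q7 -0.52 f [-1.3 -0.   3.2] [-0.18  0.42  0.  ]
(0.531, 0.176, 0.188, 68) [-0.0006  0.0004 -0.0002] 0.0
```

Contact is at the expected seating height. Now twisting clockwise.

```bash
python3 -m crank '[[[0,0,0],0.08],[[0,0,0],0.16],[[0,0,0],0.24],[[0,0,0],0.32],[[0,0,0],0.4],[[0,0,0],0.48],[[0,0,0],0.56],[[0,0,0],0.64],[[0,0,0],0.72],[[0,0,0],0.8],[[0,0,0],0.87],[[0,0,0],0.9]]'
python3 -c "
from h import *
go((.531,.176,.188,8))"
```

```text
time_s: 8.78
position: [0.5307, 0.1759, 0.1878]
ee_rot: [0.0, 0.99, 0.141, 0.0]
ft_force: [-2.1, -1.1, 6.1]
width: 0.0137
grasp_force: 39.8
t 8.78 pos [0.5307 0.1759 0.1878] yaw 16.22 w 0.013700524147609557 gf 39.770204524247674 q7 -1.28 f [-2.1 -1.1  6.1] [-0.51  0.81 -0.01]
(0.531, 0.176, 0.188, 8) [ 0.0003  0.     -0.0002] 0.143
```

```bash
python3 -m crank '[[[0,0,0],0.04],[[0,0,0],0.08],[[0,0,0],0.11],[[0,0,0],0.13],[[0,0,0],0.15],[[0,0,0],0.15]]'
python3 -c "
from h import *
go((.531,.176,.188,8))"
python3 -m crank '[[[0,0,0],0.02],[[0,0,0],0.04],[[0,0,0],0.06],[[0,0,0],0.06]]'
python3 -c "
from h import *
go((.531,.176,.188,8))"
```

```text
time_s: 9.28
position: [0.5307, 0.1768, 0.1878]
ee_rot: [-0.0, 0.998, 0.068, 0.0]
ft_force: [-2.5, -1.2, 6.3]
width: 0.0135
grasp_force: 39.8
t 9.28 pos [0.5307 0.1768 0.1878] yaw 7.81 w 0.01353054886841837 gf 39.7811965533765 q7 -1.41 f [-2.5 -1.2  6.3] [-0.22  0.81  0.1 ]
(0.531, 0.176, 0.188, 8) [ 0.0002  0.0008 -0.0002] -0.003
time_s: 9.62
position: [0.5307, 0.1777, 0.1877]
ee_rot: [-0.001, 0.999, 0.039, 0.0]
ft_force: [-2.1, 1.6, 5.8]
width: 0.0139
grasp_force: 40.5
t 9.62 pos [0.5307 0.1777 0.1877] yaw 4.48 w 0.013942796831131608 gf 40.528083711618876 q7 -1.45 f [-2.1  1.6  5.8] [0.32 0.66 0.7 ]
(0.531, 0.176, 0.188, 8) [ 0.0002  0.0018 -0.0003] -0.061
```

```bash
python3 -m crank '[[[0,0,0],0.02],[[0,0,0],0.035],[[0,0,0],0.035]]'
python3 - <<'E'
from h import *
go((.531,.176,.188,8))
a=shot('top');b=shot('side')
q=proj('top',[.531,.176,.19])[0].astype(int);p=proj('side',[.531,.176,.19])[0].astype(int)
f=lambda im,p:cv2.resize(im[p[1]-75:p[1]+75,p[0]-66:p[0]+67],(400,450),interpolation=cv2.INTER_CUBIC)
cv2.imwrite('pics/c4.png',np.hstack([f(a,q),f(b,p)])[:,:,::-1])
E
```

```text
time_s: 9.87
position: [0.5306, 0.1777, 0.1877]
ee_rot: [-0.0, 1.0, 0.022, 0.0]
ft_force: [-3.2, 0.8, 5.6]
width: 0.0141
grasp_force: 41.6
t 9.87 pos [0.5306 0.1777 0.1877] yaw 2.53 w 0.014056869151943407 gf 41.630671780585544 q7 -1.48 f [-3.2  0.8  5.6] [0.21 0.67 0.88]
(0.531, 0.176, 0.188, 8) [ 0.0003  0.0017 -0.0003] -0.096
```

View pics/c4.png

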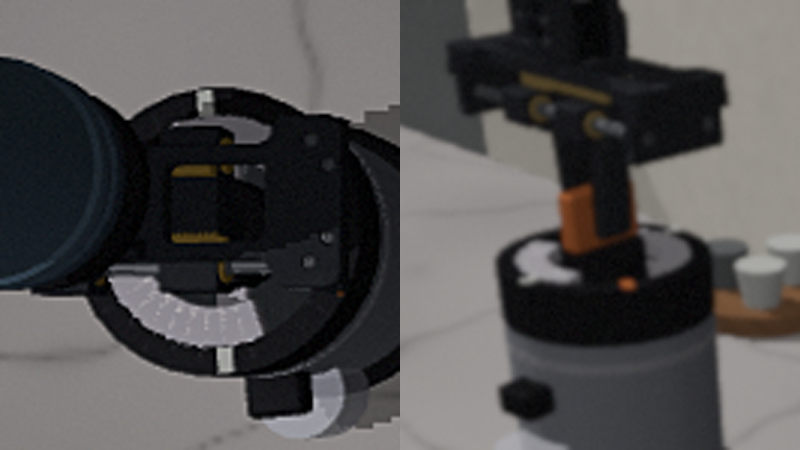

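The wing lies between the white marks, with the lugs under the ring. The moment rises to 0.9 N m with only pad compliance, so the stops are reached. I'll relax the twist slightly, then release and rise.

```bash
python3 -m crank '[[[0,0,0],-0.03],[[0,0,0],-0.05],[[0,0,0],-0.05]]'
python3 -c "
from h import *
go((.531,.176,.188,8))"
python3 -m crank '[[[0,0,0],0],[[0,0,0],0],[[0,0,0],0],[[0,0,0],0],[[0,0,0],0],[[0,0,0],0],[[0,0,0],0],[[0,0,0],0]]' 100
python3 -m crank '[[[0,0,-0.02],0],[[0,0,-0.05],0],[[0,0,-0.09],0],[[0,0,-0.13],0],[[-0.04,0,-0.15],0],[[-0.08,0,-0.15],0],[[-0.12,0,-0.15],0],[[-0.12,0.04,-0.15],0],[[-0.12,0.08,-0.15],0],[[-0.12,0.12,-0.15],0],[[-0.12,0.16,-0.15],0],[[-0.12,0.18,-0.15],0]]'
python3 - <<'E'
from h import *
go((.531,.176,.188,8))
a=shot('top');b=shot('side')
q=proj('top',[.531,.176,.19])[0].astype(int);p=proj('side',[.531,.176,.19])[0].astype(int)
cv2.imwrite('pics/t5.png',a[:,:,::-1]);print(q)
f=lambda im,p:cv2.resize(im[p[1]-75:p[1]+75,p[0]-66:p[0]+67],(400,450),interpolation=cv2.INTER_CUBIC)
cv2.imwrite('pics/c5.png',np.hstack([f(a,q),f(b,p)])[:,:,::-1])
h=cv2.cvtColor(a[:,:,::-1].copy(),cv2.COLOR_BGR2HSV);m=cv2.inRange(h,(3,170,90),(16,255,255))
k,l,st,ce=cv2.connectedComponentsWithStats(m)
for i in range(1,k):
    if st[i,4]>25 and ce[i][1]>150:
        P=np.array([ray('top',(u,v),.217)[:2] for v,u in np.argwhere(l==i)]);w,v=np.linalg.eigh(np.cov(P.T))
        print(st[i,4],ce[i],P.mean(0),np.degrees(np.arctan(v[1,1]/v[0,1])),np.sqrt(12*w))
E
```

```text
time_s: 10.22
position: [0.5306, 0.1777, 0.1877]
ee_rot: [-0.001, 0.999, 0.047, 0.0]
ft_force: [-2.4, 0.9, 6.4]
width: 0.0135
grasp_force: 39.9
t 10.22 pos [0.5306 0.1777 0.1877] yaw 5.4 w 0.013528296667759614 gf 39.88541836850345 q7 -1.44 f [-2.4  0.9  6.4] [0.31 0.78 0.33]
(0.531, 0.176, 0.188, 8) [ 0.0003  0.0018 -0.0003] -0.045
time_s: 10.88
position: [0.5306, 0.1766, 0.1871]
ee_rot: [0.0, 0.999, 0.046, 0.0]
ft_force: [0.9, -0.5, -0.8]
width: 0.0534
grasp_force: 0.0
time_s: 11.88
position: [0.4272, -0.0181, 0.3373]
ee_rot: [-0.001, 0.999, 0.044, 0.0]
ft_force: [-0.3, 0.9, 1.1]
width: 0.0539
grasp_force: 0.0
t 11.88 pos [ 0.4272 -0.0181  0.3373] yaw 5.02 w 0.05391827341000417 gf 0.0 q7 -1.52 f [-0.3  0.9  1.1] [-0.05  0.12  0.  ]
(0.531, 0.176, 0.188, 8) [ 0.1202 -0.184   0.1497] -0.052
[127 226]
388 [120.69072165 224.84020619] [0.5298781  0.17525771] 8.045246346194888 [0.01296397 0.05445403]
44 [ 93.5 210. ] [0.54871824 0.21279194] 69.7941356339972 [0.00694791 0.01134201]
47 [171.23404255 244.93617021] [0.50497552 0.10653415] 71.89773843358118 [0.00697307 0.0118645 ]
```

View pics/c5.png

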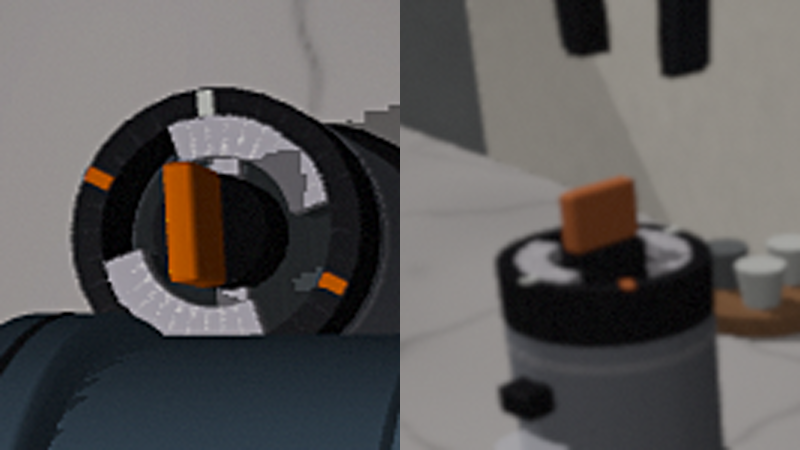

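The carrier sits locked: wing at 8.0° against the white marks at about 8°, centred, lugs under the ring segments, released.

Run:
```python
from h import *
shot('side')
for t in('hopper_lid','cup'):
    for r in imaging.cut_out('side',t): print(t,round(r['confidence'],2),r['rect'])
print(order.sign_off())
```

```text
hopper_lid 0.55 [245.8, 241.5, 294.9, 274.0]
cup 0.55 [337.7, 197.6, 377.5, 248.7]
the job is handed in; nothing more can be done
None
```

The job is handed in: the carrier is seated in the grinder, twisted clockwise to its stops with the wing at the white marks, and released, with the lid and cup still where they stood, at about 12 s of the 38 s allowed.

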